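Stand ballasted sensor pods on the test board

ROBOT

A 6-joint arm with a two-finger parallel gripper is mounted at the origin on a cart in front of the work surface, level with it; the furniture and walls round the work are solid. World frame = base frame: x ahead of the robot, y to its left, z up, the work surface at z = 0. Lengths are in m, angles in rad, forces in N, time in s.
With the tool pointing down it reaches from about 0.35 to 0.95 m from the base axis. Payload 17.4 kg.
Tool frame: the origin (TCP) lies at the very end of the fingers, on their centre line; the grasp point (between the pads) lies 19 mm behind it; z points along the fingers, y is the line along which they close (so a half turn about z gives the same grasp; the last joint's range is limited). The gripper opens to 93 mm and grips with 3 to 60 N. Pads are 15 mm wide; open, the fingers measure 128 mm over their backs; the gripper's body (75 mm by 188 mm) begins 65 mm behind the grasp point.
Start: joints at [1.2, 0.116, 1.442, -0, 1.584, -0.038], TCP at [0.221, 0.638, 0.219] pointing down, gripper open.
Joint ranges: [-2.83, 2.83], [-0.83, 2.19], [0.07, 2.5], [-1.14, 4.28], [0.01, 3], [-2.97, 2.97]. Speed limits (rad/s): [1.89, 1.89, 2.22, 3.14, 3.14, 3.14].

INTERFACE

Orientations are given as a unit quaternion [w, x, y, z].
In Python, from bench import manip gives the robot as it stands.
- The arm moves only by the tool send_rows, never from a script. Its argument "plan" is one flat list of numbers, 7 for each row, row after row: the shift along the tool's x, y, z scaled (see below), then the turn, a rotation vector about the tool's x, y, z scaled (see below), then the opening, from -1 (shut) to 1 (fully open), so that 0 is half open. In form: [x, y, z, wx, wy, wz, gripper, x, y, z, wx, wy, wz, gripper, ...]. A call has 1 to 8 rows; each row shifts and turns the commanded pose from where the row before left it, along the tool's axes as they then stand; what a row does not reach is not made up. The controller multiplies each number of a shift by 15 cm and each number of a turn by pi/2 rad. A row lasts 1/8 s, in which the tool goes at most 62.5 mm and 10.7 degrees, less where a joint would pass 70% of its speed; a pose out of reach is approached as far as the arm can. A call with a number of a shift or a turn outside -1 to 1 is refused whole. A call with a gripper value outside its range is refused whole. The fingers move at their own pace and stop on an object; "squeeze" is the grip in N (left out, the last holds). Time passes only in rows, so rows that do not move let the fingers close. It gives the time, the measured TCP pose, the force, the opening and the grip force at its end, in the units of the state.
- manip.state(): the state, without advancing time (a new reading comes with each control period).
- manip.grab_frame(name): name is "scene" or "top" or "wrist"; returns the picture (480x640x3 uint8, red, green, blue); there is no depth.
- manip.camera_info(name): a dict with "mtx" (3x3 intrinsics, pixels), "distortion" ([k1, k2, p1, p2, k3] as OpenCV has them; the pictures are not rectified), "xyz" and "attitude" of the camera in the world; the wrist camera has in their place "tool_from_camera" (4x4, takes a point from camera to tool coordinates, whose origin is the TCP and whose axes are the flange's). Camera axes: x right, y up, looking along -z (the intrinsics and any distortion apply to the point x, -y, -z); pixel columns grow to the right and rows downward; lengths in m; the calibration is good to about 2 mm. A picture is of the moment at which its call begins: read the wrist's pose just before it. camera_info takes no time and is no camera call.
- manip.finish_job(): hands the job in; it is judged then, once.
Trained networks look in the newest picture that a camera, given by its name, has taken for a name from the list of things; names that differ only in an ending like _2 or _b are one class to them, and where a whole thing is asked for, a point or a joint stands for the part that bears it (a point fixed in the world has none). Each returns a list of dicts, best first, with "confidence" (0 to 1); they miss things now and then, are a little off and sometimes report something else, mostly with a low value. They report only what shows in the picture. A call takes as long as a camera call. They do not tell look-alikes from the thing itself.
- manip.boxes_of(camera, query): "uv" ([column, row] in pixels, amid what is visible of it).
- manip.outline_of(camera, query): "mask" (480x640 bool, what is visible of it) and "uv" ([column, row] in pixels, amid what is visible of it).
The state is a dict: "t": time; "joint_positions": joint angles; "qvel": joint speeds; "tau": joint torques, N m; "tool_pos": TCP position; "tcp_rot": TCP orientation; "force": force on the tool from outside, world axes, zero at the start; "wrist_torque": the same for the moment, N m; "opening": finger opening in m; "finger_force": force on a finger pad.
Only numpy, scipy, OpenCV 4.12 (cv2) and the standard library are available. Lean on these libraries where they do the work, as an engineer would, in place of code of your own. Each camera call takes 0.05 s, during which the arm holds its last target. There are 200 camera calls.

TASK

The two sealed grey sensor pods look the same at both ends, but each has its ballast hidden in one end: lift them off-centre to feel which end is the heavy one. Stand both pods upright on the plywood board, heavy end down, each standing freely by itself, clear of the other pod and of the pot on the board. Leave the pot, the capacitor and the jar where they are.

Things in the scene. Friction and masses are not known exactly. Their poses are not given: they have to be found in the camera images.
- pod_a: grey plastic pod, 120 mm long, 0.36 kg: square body 48x48x96 mm, at each end a round 12 mm high half-ellipsoid dome (48 mm across); two black bands. Starts lying on a flat, nearer the robot than pod_b. Origin at its middle, x along its length. The ends look alike; one (+x or -x, differs from run to run) holds hidden ballast: centre of mass 29 to 33 mm from the middle towards it.
- pod_b: pod just like pod_a, starting farther from the robot; its ballast end is independent of pod_a's. A pod stands only on its ballast end (origin then 60 mm above the surface) and topples off the light end. With the ballast end resting on a surface and the light end raised over 50 degrees above level, it rights itself when let go, rolling up to 30 mm the way its top swings, and rocks 1-2 s.
- board: plywood board lying fixed on the bench in front of the robot, 240 x 160 x 12 mm; origin at the centre of its underside, x along the 240 mm side, y along the 160 mm side, its top 12 mm above the origin. Keep the arm clear of the fixed equipment: a tape deck 430 mm high stands on the robot's right (its corner nearest the robot at about x 0.31, y -0.41), a red cabinet 450 mm high behind right (x over 0.67, y under -0.28), low open sets on the left
- pot: round pot with white lid, 49 mm diameter, 45 mm high, standing somewhere on the board; origin at the centre of its underside
- capacitor: small round capacitor, 22 mm diameter, 30 mm high, standing on the bench about 100 mm from the middle of one of the pods, off its right-hand end; origin at the centre of its underside
- jar: small round jar with lid, 34 mm diameter, 53 mm high, standing on the bench about 100 mm from the middle of the other pod, off its right-hand end; origin at the centre of its underside
There are look-alikes about, which are no part of the job. What is shaped like the pod_b but green is not meant.

How it is judged:
At the end, for the whole second after the job is handed in: Both pods stand within 0.2 rad of upright (11 degrees) on the board, their middles over it (5 mm inside its edges, 66 to 78 mm above the bench), slower than 0.05 m/s, touching neither each other nor the pot ((angle between pod_a's own x axis and vertical below 0.2 rad or angle between pod_a's own x axis and vertical above 2.94 rad) and height (world z) of pod_a between 0.066 and 0.078 m and x of pod_a in the frame of board between -0.115 and 0.115 m and y of pod_a in the frame of board between -0.075 and 0.075 m and contact force between each of pod_a, pod_b and pot below 0.05 N and linear speed of each of pod_a, pod_b below 0.05 m/s and (angle between pod_b's own x axis and vertical below 0.2 rad or angle between pod_b's own x axis and vertical above 2.94 rad) and height (world z) of pod_b between 0.066 and 0.078 m and x of pod_b in the frame of board between -0.115 and 0.115 m and y of pod_b in the frame of board between -0.075 and 0.075 m and contact force between pod_a and pod_b below 0.05 N).
It fails at once if the pot is moved more than 30 mm or tipped over (distance of pot from where it was at the start of the episode above 0.03 m or angle between pot's own z axis and vertical above 0.5 rad).
It fails at once if the capacitor is moved more than 30 mm or tipped over (distance of capacitor from where it was at the start of the episode above 0.03 m or angle between capacitor's own z axis and vertical above 0.5 rad).
It fails at once if the jar is moved more than 30 mm or tipped over (distance of jar from where it was at the start of the episode above 0.03 m or angle between jar's own z axis and vertical above 0.5 rad).
It also fails if it takes over 72 s, if anything falls off the work surface, if the arm or the gripper's body presses on something with over 40 N, if the wrist force passes 120 N, or if a joint passes its speed limit or range.

## Working session

There is one attempt and no reset: what is moved stays moved. The work goes in short steps, Python scripts to look and compute and a tool call to move; the robot and the scene stay as the last step left them, time stands still between calls to the robot, and variables do not carry over. Pictures are saved under pics/ and viewed, at most 13 in all, crops included, and the job is handed in when it is done.

Besides the shell and the picture viewer there is one more tool, called after "Request:" as name(argument=value, ...) on one line, values as JSON. send_rows: Moves the arm, as the interface text tells. Shifts and turns lie within -1 to 1; 1 stands for 15 cm of shift or pi/2 rad of turn. Its arguments: {"type":"object","properties":{"plan":{"type":"array","items":{"type":"number","minimum":-1,"maximum":1}},"squeeze":{"type":"number"}},"required":["plan"]}

```bash
mkdir -p pics; ls
python3 - <<'E'
from bench import manip
import cv2
for n in("scene","top"):
    f=manip.grab_frame(n); cv2.imwrite(f"pics/{n}0.png",f[:,:,::-1])
    c=manip.camera_info(n); print(n,c)
print(manip.camera_info("wrist"))
print(manip.state())
E
```

```text
pics
scene {'mtx': array([[519.35799804,   0.        , 323.59915704],
       [  0.        , 519.35799804, 243.27937051],
       [  0.        ,   0.        ,   1.        ]]), 'distortion': array([-0.06963616,  0.        ,  0.        ,  0.        ,  0.        ]), 'xyz': array([ 0.09877383, -0.34829514,  0.91888449]), 'attitude': array([ 0.78503663,  0.20477454, -0.14159518, -0.56721749])}
top {'mtx': array([[528.05682233,   0.        , 325.16425497],
       [  0.        , 528.05682233, 250.16778529],
       [  0.        ,   0.        ,   1.        ]]), 'distortion': array([-0.15322657,  0.        ,  0.        ,  0.        ,  0.        ]), 'xyz': array([ 0.51343698, -0.16040634,  0.93483757]), 'attitude': array([ 0.71382403, -0.00220207, -0.02192077, -0.69997849])}
{'mtx': array([[404.61823279,   0.        , 315.19545037],
       [  0.        , 404.61823279, 241.23048907],
       [  0.        ,   0.        ,   1.        ]]), 'distortion': array([-0.04815237,  0.        ,  0.        ,  0.        ,  0.        ]), 'tool_from_camera': array([[ 1.12012628e-04,  9.65017517e-01,  2.62185391e-0
[... 303 characters left out ...]
_positions': array([ 1.20022468e+00,  1.16451320e-01,  1.44216082e+00,  3.40551384e-06,
        1.58399244e+00, -3.77765391e-02]), 'qvel': array([-2.13696419e-04,  8.52022131e-04, -1.54215388e-03, -7.19611892e-05,
       -1.14914751e-03, -5.76266900e-04]), 'tau': array([ 3.58888210e-03, -7.22897243e+01, -6.23867154e+01,  7.84366205e-02,
        2.27335130e-02, -5.00666397e-05]), 'tool_pos': array([0.22044525, 0.63781202, 0.21799341]), 'tcp_rot': array([-1.04255703e-04,  1.65630702e-01,  9.86187718e-01, -4.95109083e-04]), 'force': array([-0.57560308,  0.28202711,  0.18388781]), 'wrist_torque': array([-0.08313919, -0.02683863,  0.02117535]), 'finger_force': 0.0, 'opening': 0.09301158954799092}
```

View pics/scene0.png

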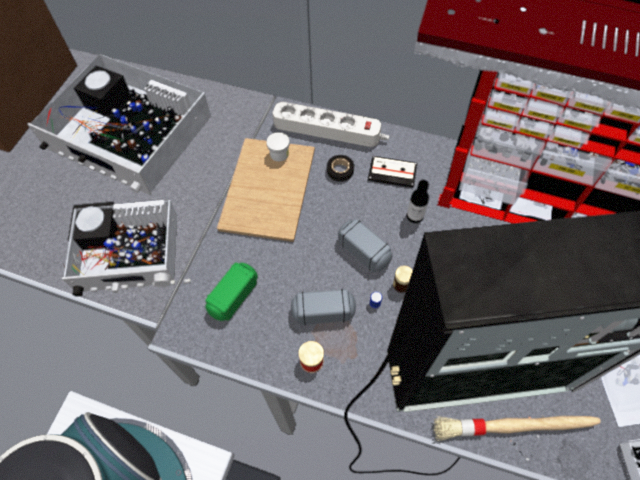

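View pics/top0.png

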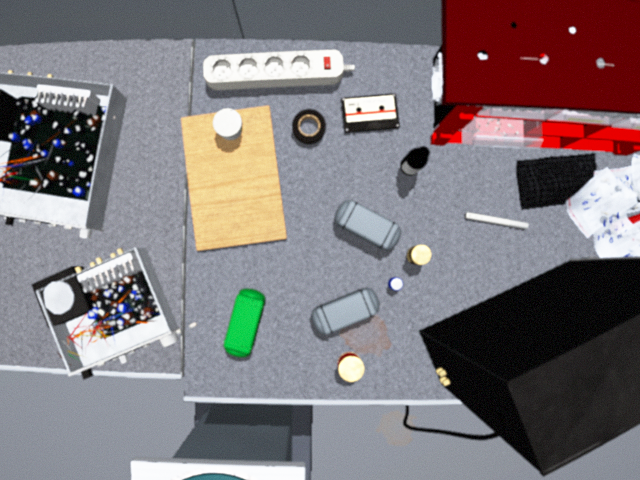

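The top view shows pod_a at (346,312), pod_b at (367,225), the capacitor at (396,284), the jar at (421,255), the board around (235,178) and the pot at (228,122). The green pod is at (245,322).

```bash
cat > h.py <<'E'
from bench import manip
import numpy as np, cv2
from scipy.spatial.transform import Rotation as R
def q2R(q): return R.from_quat([q[1],q[2],q[3],q[0]]).as_matrix()
def proj_ray(name,uv):
    c=manip.camera_info(name)
    if name=="wrist":
        s=manip.state();T=np.eye(4);T[:3,:3]=q2R(s['tcp_rot']);T[:3,3]=s['tool_pos'];T=T@c['tool_from_camera'];Rm,p=T[:3,:3],T[:3,3]
    else: Rm,p=q2R(c['attitude']),np.array(c['xyz'])
    n=cv2.undistortPoints(np.array(uv,float).reshape(-1,1,2),c['mtx'],c['distortion']).reshape(-1,2)
    return p,np.c_[n[:,0],-n[:,1],-np.ones(len(n))]@Rm.T
def onz(name,uv,z):
    p,d=proj_ray(name,uv); return p+d*((z-p[2])/d[:,2])[:,None]
def rect(name,mask,z):
    cs,_=cv2.findContours(mask.astype(np.uint8),cv2.RETR_EXTERNAL,cv2.CHAIN_APPROX_NONE)
    P=onz(name,max(cs,key=cv2.contourArea).reshape(-1,2),z)[:,:2]
    (c,s,a)=cv2.minAreaRect((P*1000).astype(np.float32))
    b=cv2.boxPoints((c,s,a)); e=[b[1]-b[0],b[2]-b[1]]; e=max(e,key=np.linalg.norm)
    return np.array(c)/1000,np.array(s),np.degrees(np.arctan2(e[1],e[0]))%180
E
python3 - <<'E'
from h import *
for n in("top","scene"):
    manip.grab_frame(n)
    for q,z in(("pod_a",.03),("board",.012),("pot",.045),("capacitor",.03),("jar",.053)):
        for d in manip.outline_of(n,q):
            c,s,a=rect(n,d["mask"],z); print(n,q,round(d["confidence"],2),np.round(d["uv"]),c.round(4),s.round(1),round(a,1))
E
```

```text
top pod_a 0.93 [246. 320.] [ 0.4127 -0.0536] [ 53.2 120.8] 164.3
top pod_a 0.92 [343. 308.] [ 0.4366 -0.2281] [ 52.3 119.3] 113.6
top pod_a 0.7 [368. 224.] [ 0.5833 -0.2626] [118.4  54.2] 62.5
top board 0.75 [399. 284.] [ 0.4824 -0.3167] [21.1 26.7] 90.9
top board 0.68 [237. 180.] [ 0.6652 -0.0259] [240.8 161. ] 9.1
top pot 0.83 [229. 123.] [ 0.7522 -0.0183] [54.5 51.9] 0.9
top capacitor 0.47 [397. 284.] [ 0.483  -0.3127] [20.7 24.4] 90.9
top jar 0.62 [417. 252.] [ 0.5333 -0.3474] [33.8 41.2] 91.0
scene pod_a 0.93 [363. 246.] [ 0.5817 -0.2617] [122.   64.8] 63.2
scene pod_a 0.78 [322. 307.] [ 0.4331 -0.2244] [ 66.2 118.9] 115.5
scene pod_a 0.58 [229. 290.] [ 0.4109 -0.0537] [ 64.6 120.8] 165.9
scene board 0.76 [264. 195.] [ 0.6628 -0.0242] [250.1 163.9] 9.2
scene pot 0.57 [275. 145.] [ 0.7471 -0.0176] [74.3 50.6] 17.9
scene jar 0.66 [403. 281.] [ 0.5213 -0.3485] [56.3 28.6] 1.4
```

```bash
cat >> h.py <<'E'
def plan(xyz,yaw,g,n=None,k=0.005):
    "rows from measured pose to TCP xyz, tool down, tool x at yaw deg; prints rows"
    s=manip.state();p=np.array(s['tool_pos']);Rm=q2R(s['tcp_rot'])
    xyz=np.array(xyz,float);a=np.radians(yaw)
    x=np.array([np.cos(a),np.sin(a),0]);z=np.array([0,0,-1.]);Rt=np.c_[x,np.cross(z,x),z]
    w=R.from_matrix(Rm.T@Rt).as_rotvec()
    N=n or max(int(np.ceil(np.linalg.norm(xyz-p)/.055)),int(np.ceil(np.degrees(np.linalg.norm(w))/9.5)),1)
    rows=[];pc,Rc=p.copy(),Rm.copy()
    for i in range(1,N+1):
        f=i/N;pt=p+(xyz-p)*f;Rg=Rm@R.from_rotvec(w*f).as_matrix()
        d=np.round(Rc.T@(pt-pc)/.15/k)*k; r=np.round(R.from_matrix(Rc.T@Rg).as_rotvec()/(np.pi/2)/k)*k
        pc=pc+Rc@d*.15;Rc=Rc@R.from_rotvec(r*np.pi/2).as_matrix()
        rows+=[round(float(v),3)+0. for v in(*d,*r,g)]
    print(N);
    for i in range(0,len(rows),56):print(str(rows[i:i+56]).replace(' ',''))
E
python3 - <<'E'
from h import *
print(onz("top",[[420,335],[565,260]],.43), onz("top",[[410,165]],.05))
plan([.4366-.012,-.2281+.0275,.15],113.6,.6)
E
```

```text
[[ 0.44745053 -0.27085301  0.43      ]
 [ 0.52264115 -0.41913434  0.43      ]] [[ 0.68683671 -0.33255459  0.05      ]]
16
[-0.195,-0.3,0.03,0.0,0.0,0.035,0.6,-0.21,-0.295,0.025,0.0,0.0,0.03,0.6,-0.225,-0.28,0.03,0.0,0.0,0.035,0.6,-0.24,-0.27,0.03,0.0,0.0,0.03,0.6,-0.25,-0.255,0.03,0.0,0.0,0.035,0.6,-0.265,-0.24,0.025,0.0,0.0,0.03,0.6,-0.28,-0.23,0.03,0.0,0.0,0.035,0.6,-0.285,-0.215,0.03,0.0,0.0,0.035,0.6]
[-0.3,-0.2,0.03,0.0,0.0,0.03,0.6,-0.31,-0.185,0.025,0.0,0.0,0.035,0.6,-0.32,-0.165,0.03,0.0,0.0,0.03,0.6,-0.325,-0.15,0.03,0.0,0.0,0.035,0.6,-0.335,-0.135,0.025,0.0,0.0,0.03,0.6,-0.34,-0.115,0.03,0.0,0.0,0.035,0.6,-0.345,-0.1,0.03,0.0,0.0,0.035,0.6,-0.35,-0.075,0.03,0.0,0.0,0.03,0.6]
```

Run:
```python
from h import *
print(onz("scene",[[445,320],[425,235]],.43),onz("scene",[[405,405],[390,370]],0))
print(onz("top",[[545,475],[510,380]],.43),onz("top",[[420,335],[545,475]],0))
```

```text
[[ 0.30736361 -0.40106629  0.43      ]
 [ 0.39643153 -0.3597886   0.43      ]] [[ 0.31588244 -0.4150188   0.        ]
 [ 0.36740384 -0.37407492  0.        ]]
[[ 0.30222008 -0.40681669  0.43      ]
 [ 0.4025901  -0.36334055  0.43      ]] [[ 0.39124597 -0.36492697  0.        ]
 [ 0.12231416 -0.61669894  0.        ]]
```

Request:
send_rows(plan=[-0.195, -0.3, 0.03, 0.0, 0.0, 0.035, 0.6, -0.21, -0.295, 0.025, 0.0, 0.0, 0.03, 0.6, -0.225, -0.28, 0.03, 0.0, 0.0, 0.035, 0.6, -0.24, -0.27, 0.03, 0.0, 0.0, 0.03, 0.6, -0.25, -0.255, 0.03, 0.0, 0.0, 0.035, 0.6, -0.265, -0.24, 0.025, 0.0, 0.0, 0.03, 0.6, -0.28, -0.23, 0.03, 0.0, 0.0, 0.035, 0.6, -0.285, -0.215, 0.03, 0.0, 0.0, 0.035, 0.6])

```text
t: 1.7
tool_pos: [0.3225, 0.2175, 0.1842]
tcp_rot: [0.0, 0.366, 0.93, 0.0]
force: [-0.5, 0.4, -0.6]
opening: 0.0744
finger_force: 0.0
```

Request:
send_rows(plan=[-0.3, -0.2, 0.03, 0.0, 0.0, 0.03, 0.6, -0.31, -0.185, 0.025, 0.0, 0.0, 0.035, 0.6, -0.32, -0.165, 0.03, 0.0, 0.0, 0.03, 0.6, -0.325, -0.15, 0.03, 0.0, 0.0, 0.035, 0.6, -0.335, -0.135, 0.025, 0.0, 0.0, 0.03, 0.6, -0.34, -0.115, 0.03, 0.0, 0.0, 0.035, 0.6, -0.345, -0.1, 0.03, 0.0, 0.0, 0.035, 0.6, -0.35, -0.075, 0.03, 0.0, 0.0, 0.03, 0.6])

```text
t: 2.7
tool_pos: [0.4248, -0.2022, 0.1498]
tcp_rot: [0.0, 0.548, 0.837, 0.0]
force: [0.4, 0.8, 0.4]
opening: 0.0748
finger_force: 0.0
```

Run:
```python
from h import *
manip.grab_frame("wrist")
for d in manip.outline_of("wrist","pod_a"):
    c,s,a=rect("wrist",d["mask"],.035); print(round(d["confidence"],2),np.round(d["uv"]),c.round(4),s.round(1),round(a,1))
plan([.4366-.012,-.2281+.0275,.007],113.6,.6)
```

```text
0.91 [319. 265.] [ 0.4354 -0.2244] [ 50.4 119.9] 112.8
0.78 [408.  42.] [ 0.4167 -0.0557] [ 58.7 107.1] 165.7
0.63 [439. 404.] [ 0.5683 -0.3052] [24.7 52.6] 155.4
3
[0.005,0.005,0.315,0.0,0.0,0.0,0.6,0.01,0.0,0.315,0.0,0.0,0.0,0.6,0.005,0.005,0.315,0.0,0.0,0.0,0.6]
```

Request:
send_rows(plan=[0.01, 0.0, 0.315, 0, 0, 0, 0.6, 0.01, 0, 0.315, 0, 0, 0, 0.6, 0.005, 0, 0.315, 0, 0, 0, 0.6, 0, 0, 0, 0, 0, 0, -1, 0, 0, 0, 0, 0, 0, -1, 0, 0, 0, 0, 0, 0, -1, 0, 0, 0, 0, 0, 0, -1], squeeze=10)

```text
t: 3.68
tool_pos: [0.4244, -0.1972, 0.0101]
tcp_rot: [0.002, 0.547, 0.837, 0.0]
force: [-1.4, 2.3, 9.0]
opening: 0.0483
finger_force: 10.0
```

Request:
send_rows(plan=[0, 0, -0.1, 0, 0, 0, -1, 0, 0, -0.1, 0, 0, 0, -1, 0, 0, -0.1, 0, 0, 0, -1, 0, 0, -0.1, 0, 0, 0, -1, 0, 0, -0.1, 0, 0, 0, -1, 0, 0, 0, 0, 0, 0, -1])

```text
t: 4.42
tool_pos: [0.4238, -0.197, 0.0843]
tcp_rot: [0.001, 0.547, 0.837, 0.0]
force: [0.8, 0.1, -3.7]
opening: 0.0478
finger_force: 10.0
```

Run:
```python
from h import *
s=manip.state();print(s['tool_pos'],s['force'],q2R(s['tcp_rot']).T@s['wrist_torque'],s['opening'])
f=manip.grab_frame("scene");f2=manip.grab_frame("wrist");cv2.imwrite("pics/1.png",np.hstack([f[150:400,180:500],f2[::2,::2][:240].repeat(1,0) if 0 else cv2.resize(f2,(333,250))])[:,:,::-1])
```

```text
[ 0.42377333 -0.19700265  0.08425212] [ 0.80131929  0.13329763 -3.65984566] [ 0.03177025 -0.07964492 -0.01036709] 0.047842845985212594
```

View pics/1.png

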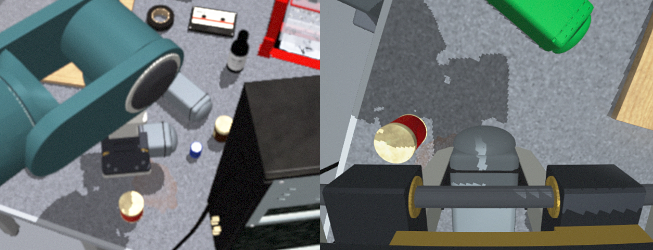

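Request:
send_rows(plan=[0, 0, 0.2, 0, 0, 0, -1, 0, 0, 0.2, 0, 0, 0, -1, 0, 0, 0.08, 0, 0, 0, -1, 0, 0, 0.01, 0, 0, 0, 0.5, 0, 0, 0, 0, 0, 0, 0.5, 0, 0, 0, 0, 0, 0, 0.5, -0.2, 0, 0, 0, 0, 0, 0.5, -0.2, 0, 0, 0, 0, 0, 0.5])

```text
t: 5.52
tool_pos: [0.4481, -0.2525, 0.0103]
tcp_rot: [0.001, 0.547, 0.837, 0.0]
force: [0.4, 0.1, 0.3]
opening: 0.0695
finger_force: 0.0
```

Request:
send_rows(plan=[0, 0, 0, 0, 0, 0, -1, 0, 0, 0, 0, 0, 0, -1, 0, 0, 0, 0, 0, 0, -1, 0, 0, 0, 0, 0, 0, -1], squeeze=7)

```text
t: 6.02
tool_pos: [0.4472, -0.2512, 0.0096]
tcp_rot: [-0.0, 0.547, 0.837, 0.0]
force: [-1.6, 1.8, 2.3]
opening: 0.0482
finger_force: 7.0
```

Request:
send_rows(plan=[0, 0, -0.1, 0, 0, 0, -1, 0, 0, -0.1, 0, 0, 0, -1, 0, 0, -0.1, 0, 0, 0, -1, 0, 0, -0.1, 0, 0, 0, -1, 0, 0, -0.1, 0, 0, 0, -1, 0, 0, -0.1, 0, 0, 0, -1, 0, 0, -0.1, 0, 0, 0, -1, 0, 0, 0, 0, 0, 0, -1])

```text
t: 7.02
tool_pos: [0.4478, -0.252, 0.1157]
tcp_rot: [0.001, 0.547, 0.837, 0.0]
force: [-0.6, -0.1, -4.9]
opening: 0.0479
finger_force: 7.0
```

Run:
```python
from h import *
s=manip.state();print(s['tool_pos'],s['force'],q2R(s['tcp_rot']).T@s['wrist_torque'],s['opening'])
f=manip.grab_frame("scene");f2=manip.grab_frame("wrist");cv2.imwrite("pics/2.png",np.hstack([f[150:400,180:500],cv2.resize(f2,(333,250))])[:,:,::-1])
```

```text
[ 0.44779522 -0.25198005  0.11571328] [-0.60681096 -0.1176464  -4.91127834] [ 0.00559142 -0.12307289 -0.02461169] 0.04788738264839344
```

View pics/2.png

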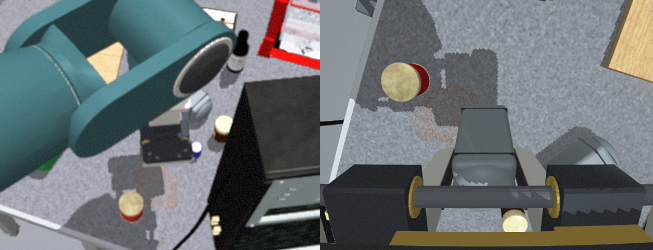

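Pod_a has swung about 70° with its left end down, so the left end is the heavy one, and the light end is held. I'll firm up the grip and carry it to the board.

Run:
```python
from h import *
plan([.6606,-.0357,.15],99,-1,n=8)
```

```text
8
[0.095,0.235,-0.03,0.0,0.0,0.02,-1.0,0.1,0.23,-0.03,0.0,0.0,0.02,-1.0,0.105,0.23,-0.03,0.0,0.0,0.02,-1.0,0.115,0.225,-0.03,0.0,0.0,0.02,-1.0,0.125,0.225,-0.03,0.0,0.0,0.02,-1.0,0.13,0.215,-0.03,0.0,0.0,0.02,-1.0,0.135,0.215,-0.03,0.0,0.0,0.025,-1.0,0.145,0.205,-0.03,0.0,0.0,0.02,-1.0]
```

Request:
send_rows(plan=[0, 0, -0.1, 0, 0, 0, -1], squeeze=20)

```text
t: 7.25
tool_pos: [0.4466, -0.2512, 0.1283]
tcp_rot: [-0.002, 0.547, 0.837, -0.0]
force: [0.2, 0.4, -3.8]
opening: 0.0479
finger_force: 20.0
```

Request:
send_rows(plan=[0.095, 0.235, -0.02, 0, 0, 0.02, -1, 0.1, 0.23, -0.02, 0, 0, 0.02, -1, 0.105, 0.23, -0.02, 0, 0, 0.02, -1, 0.115, 0.225, -0.02, 0, 0, 0.02, -1, 0.125, 0.225, -0.02, 0, 0, 0.02, -1, 0.13, 0.215, -0.02, 0, 0, 0.02, -1, 0.135, 0.215, -0.02, 0, 0, 0.025, -1, 0.145, 0.205, -0.02, 0, 0, 0.02, -1])

```text
t: 8.25
tool_pos: [0.6613, -0.0345, 0.154]
tcp_rot: [-0.0, 0.651, 0.759, -0.0]
force: [-0.6, -0.8, -3.6]
opening: 0.0479
finger_force: 20.0
```

Request:
send_rows(plan=[0, 0, 0.1, 0, 0, 0, -1, 0, 0, 0.1, 0, 0, 0, -1, 0, 0, 0.1, 0, 0, 0, -1, 0, 0, 0, 0, 0, 0, -1, 0, 0, 0, 0, 0, 0, -1])

```text
t: 8.88
tool_pos: [0.6604, -0.0359, 0.1089]
tcp_rot: [0.0, 0.651, 0.759, 0.0]
force: [0.3, 0.8, -4.4]
opening: 0.0478
finger_force: 20.0
```

Run:
```python
from h import *
s=manip.state();print(s['tool_pos'],s['force'],q2R(s['tcp_rot']).T@s['wrist_torque'],s['opening'])
f=manip.grab_frame("top");f2=manip.grab_frame("wrist");cv2.imwrite("pics/3.png",np.hstack([f[60:360,130:450],cv2.resize(f2,(400,300))])[:,:,::-1])
```

```text
[ 0.66038828 -0.03588491  0.10889847] [ 0.25929635  0.77735422 -4.41441454] [ 0.09391866 -0.09076039  0.01154831] 0.047813392544332194
```

View pics/3.png

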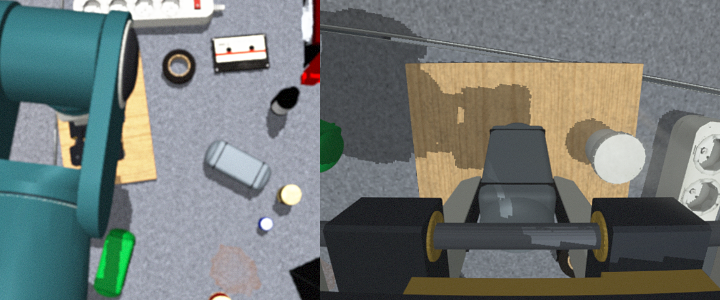

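Request:
send_rows(plan=[0.125, 0, 0, 0, 0, 0, -1, 0.125, 0, 0, 0, -0.115, 0, -1, 0, 0, 0, 0, -0.115, 0, -1, 0.023, 0, 0.063, 0, 0, 0, -1, 0.023, 0, 0.063, 0, 0, 0, -1, 0, 0, 0, 0, 0, 0, -1, 0, 0, 0, 0, 0, 0, -1])

```text
t: 9.85
tool_pos: [0.6555, 0.0005, 0.0893]
tcp_rot: [0.136, 0.641, 0.747, -0.115]
force: [0.2, 0.5, 5.6]
opening: 0.0481
finger_force: 20.0
```

Request:
send_rows(plan=[0.007, 0, 0.019, 0, 0, 0, -1, 0, 0, 0, 0, 0, 0, -1])

```text
t: 10.1
tool_pos: [0.6561, 0.0003, 0.0886]
tcp_rot: [0.137, 0.641, 0.746, -0.115]
force: [-5.7, 2.2, 22.5]
opening: 0.0479
finger_force: 20.1
```

Request:
send_rows(plan=[0.007, 0, 0.019, 0, 0, 0, -1, 0, 0, 0, 0, 0, 0, -1])

```text
t: 10.35
tool_pos: [0.6563, 0.0002, 0.0862]
tcp_rot: [0.137, 0.641, 0.746, -0.115]
force: [-7.1, 4.1, 28.3]
opening: 0.0482
finger_force: 20.1
```

Request:
send_rows(plan=[-0.01, 0, -0.03, 0, 0, 0, -1, 0, 0, 0, 0, 0, 0, 0.6, 0, 0, 0, 0, 0, 0, 0.6, 0, 0, 0, 0, 0, 0, 0.6, 0, 0, -0.2, 0, 0, 0, 0.6, 0, 0, -0.3, 0, 0, 0, 0.6, 0, 0, -0.3, 0, 0, 0, 0.6])

```text
t: 11.22
tool_pos: [0.6479, 0.0438, 0.2001]
tcp_rot: [0.136, 0.64, 0.747, -0.117]
force: [0.2, 0.8, -0.7]
opening: 0.0744
finger_force: 0.0
```

Run:
```python
from h import *
s=manip.state();print(s['tool_pos'],s['force'],s['opening'])
f=manip.grab_frame("top");f2=manip.grab_frame("wrist");cv2.imwrite("pics/4.png",np.hstack([f[60:360,130:450],cv2.resize(f2,(400,300))])[:,:,::-1])
t=np.radians(62.5);d=np.array([np.cos(t),np.sin(t)])
g=np.array([.583,-.2626])+.03*d;print(g)
plan([g[0],g[1],.16],62.5,.6)
```

```text
[0.64785632 0.04382668 0.20009977] [ 0.15082056  0.80503774 -0.72187719] 0.07440046236371389
[ 0.59685246 -0.23598968]
6
[-0.265,-0.105,0.15,0.015,0.035,0.065,0.6,-0.28,-0.075,0.14,0.01,0.04,0.07,0.6,-0.295,-0.045,0.12,0.015,0.035,0.065,0.6,-0.3,-0.005,0.105,0.01,0.035,0.065,0.6,-0.31,0.025,0.09,0.015,0.04,0.07,0.6,-0.305,0.06,0.07,0.01,0.035,0.065,0.6]
```

View pics/4.png

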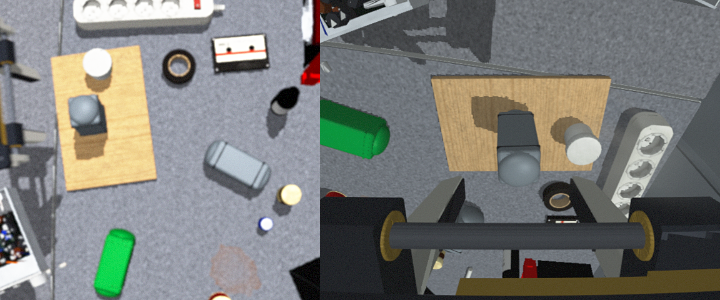

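Pod_a stands on the board, with its top dome at about (86,110) in the left crop. Next is pod_b, left end first.

Request:
send_rows(plan=[-0.265, -0.105, 0.15, 0.015, 0.035, 0.065, 0.6, -0.28, -0.075, 0.14, 0.01, 0.04, 0.07, 0.6, -0.295, -0.045, 0.12, 0.015, 0.035, 0.065, 0.6, -0.3, -0.005, 0.105, 0.01, 0.035, 0.065, 0.6, -0.31, 0.025, 0.09, 0.015, 0.04, 0.07, 0.6, -0.305, 0.06, 0.07, 0.01, 0.035, 0.065, 0.6, 0, 0, 0, 0, 0, 0, 0.6])

```text
t: 12.2
tool_pos: [0.5939, -0.2406, 0.1534]
tcp_rot: [-0.0, 0.857, 0.515, -0.003]
force: [-0.7, 0.1, 0.9]
opening: 0.0743
finger_force: 0.0
```

Run:
```python
from h import *
manip.grab_frame("wrist")
for d in manip.outline_of("wrist","pod_b"):
    c,s,a=rect("wrist",d["mask"],.035); print(round(d["confidence"],2),np.round(d["uv"]),c.round(4),s.round(1),round(a,1))
plan([.5968,-.236,.010],62.5,.6)
```

```text
0.96 [ 23. 116.] [ 0.4584 -0.071 ] [60.2 43.1] 51.8
0.75 [318. 257.] [ 0.586  -0.2573] [120.9  50.2] 63.6
3
[0.005,0.005,0.32,0.0,0.0,0.0,0.6,0.01,0.0,0.32,0.0,0.0,0.0,0.6,0.005,0.005,0.32,0.0,0.005,0.0,0.6]
```

Request:
send_rows(plan=[0.02, 0.01, 0.32, 0, 0, 0, 0.6, 0.02, 0, 0.32, 0, 0, 0, 0.6, 0.02, 0, 0.315, 0, 0, 0, 0.6, 0, 0, 0, 0, 0, 0, -1, 0, 0, 0, 0, 0, 0, -1, 0, 0, 0, 0, 0, 0, -1, 0, 0, 0, 0, 0, 0, -1], squeeze=7)

```text
t: 13.18
tool_pos: [0.6014, -0.2306, 0.0144]
tcp_rot: [0.002, 0.856, 0.518, -0.002]
force: [-1.1, 3.4, 8.0]
opening: 0.0476
finger_force: 7.0
```

Request:
send_rows(plan=[0, 0, -0.1, 0, 0, 0, -1, 0, 0, -0.1, 0, 0, 0, -1, 0, 0, -0.1, 0, 0, 0, -1, 0, 0, -0.1, 0, 0, 0, -1, 0, 0, -0.1, 0, 0, 0, -1, 0, 0, -0.1, 0, 0, 0, -1, 0, 0, -0.1, 0, 0, 0, -1, 0, 0, 0, 0, 0, 0, -1])

```text
t: 14.18
tool_pos: [0.6013, -0.2303, 0.1184]
tcp_rot: [0.002, 0.856, 0.518, -0.002]
force: [-0.9, -0.7, -4.5]
opening: 0.048
finger_force: 7.0
```

Run:
```python
from h import *
s=manip.state();print(s['tool_pos'],s['force'],q2R(s['tcp_rot']).T@s['wrist_torque'],s['opening'])
f=manip.grab_frame("scene");f2=manip.grab_frame("wrist");cv2.imwrite("pics/5.png",np.hstack([f[100:400,180:500],cv2.resize(f2,(400,300))])[:,:,::-1])
```

```text
[ 0.60125082 -0.23029782  0.11841492] [-0.86670922 -0.70675475 -4.48341617] [ 0.05216361 -0.0918282  -0.00132256] 0.0479842207112655
```

View pics/5.png

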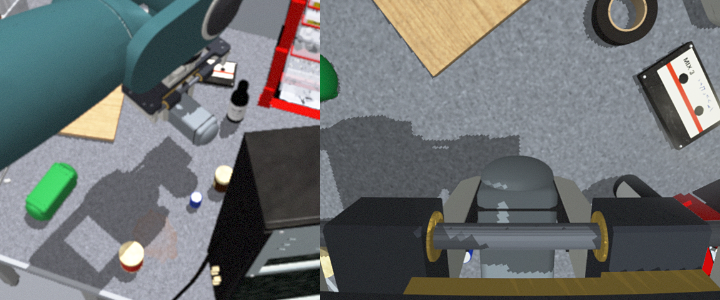

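Pod_b hangs level when held near its left end, so its left end is heavy too. I'll set it down and regrip it at the right end.

Request:
send_rows(plan=[0, 0, 0.25, 0, 0, 0, -1, 0, 0, 0.25, 0, 0, 0, -1, 0, 0, 0.16, 0, 0, 0, -1, 0, 0, 0.04, 0, 0, 0, -1, 0, 0, 0.005, 0, 0, 0, 0.5, 0, 0, 0, 0, 0, 0, 0.5, -0.2, 0, 0, 0, 0, 0, 0.5, -0.21, 0, 0, 0, 0, 0, 0.5])

```text
t: 15.28
tool_pos: [0.5719, -0.2856, 0.0122]
tcp_rot: [0.001, 0.855, 0.518, -0.002]
force: [0.3, -0.3, 0.8]
opening: 0.0697
finger_force: 0.0
```

Request:
send_rows(plan=[0, 0, 0, 0, 0, 0, -1, 0, 0, 0, 0, 0, 0, -1, 0, 0, 0, 0, 0, 0, -1, 0, 0, 0, 0, 0, 0, -1])

```text
t: 15.78
tool_pos: [0.5722, -0.2845, 0.0117]
tcp_rot: [0.001, 0.855, 0.518, -0.002]
force: [0.3, 1.1, 3.7]
opening: 0.0482
finger_force: 7.0
```

Request:
send_rows(plan=[0, 0, -0.1, 0, 0, 0, -1, 0, 0, -0.1, 0, 0, 0, -1, 0, 0, -0.1, 0, 0, 0, -1, 0, 0, -0.1, 0, 0, 0, -1, 0, 0, -0.1, 0, 0, 0, -1, 0, 0, -0.1, 0, 0, 0, -1, 0, 0, -0.1, 0, 0, 0, -1, 0, 0, 0, 0, 0, 0, -1])

```text
t: 16.77
tool_pos: [0.5727, -0.2848, 0.118]
tcp_rot: [0.002, 0.856, 0.518, -0.002]
force: [0.2, 0.6, -3.7]
opening: 0.0479
finger_force: 7.0
```

Run:
```python
from h import *
s=manip.state();print(s['tool_pos'],s['force'],q2R(s['tcp_rot']).T@s['wrist_torque'],s['opening'])
f2=manip.grab_frame("wrist");f=manip.grab_frame("top");cv2.imwrite("pics/6.png",np.hstack([f[60:360,130:450],cv2.resize(f2,(400,300))])[:,:,::-1])
for d in manip.outline_of("top","pod_a"): print(round(d["confidence"],2),np.round(d["uv"]),onz("top",d["uv"],.1)[0])
u=np.array([np.cos(.159),np.sin(.159)]);v=np.array([-u[1],u[0]])
P=np.array([.664,-.025])-.06*u-.045*v;print(P)
plan([*P,.155],99,-1)
```

```text
[ 0.5727089  -0.28483445  0.11802993] [ 0.16614523  0.61199317 -3.65782663] [ 0.02922777 -0.16657567  0.0026525 ] 0.04790085200769259
0.85 [216. 174.] [ 0.65475472 -0.01300295  0.1       ]
0.56 [243. 320.] [ 0.42369298 -0.06152051  0.1       ]
[ 0.61188172 -0.07893223]
4
[0.335,-0.1,-0.065,0.0,0.0,-0.1,-1.0,0.345,-0.045,-0.07,0.0,0.0,-0.105,-1.0,0.35,0.01,-0.065,0.0,0.0,-0.1,-1.0,0.34,0.065,-0.07,-0.005,0.0,-0.1,-1.0]
```

View pics/6.png

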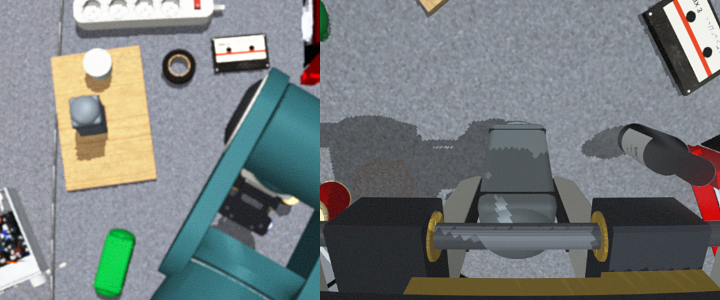

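Request:
send_rows(plan=[0, 0, -0.15, 0, 0, 0, -1], squeeze=20)

```text
t: 17.05
tool_pos: [0.5713, -0.284, 0.1374]
tcp_rot: [-0.001, 0.856, 0.518, -0.004]
force: [-0.1, 0.4, -3.1]
opening: 0.0479
finger_force: 20.0
```

Run:
```python
from h import *
u=np.array([np.cos(.159),np.sin(.159)]);v=np.array([-u[1],u[0]])
for p in ([.655,-.013],[.655,.007]): print((np.array(p)-[.664,-.025])@np.c_[u,v])
P=np.array([.664,-.025])-.052*u-.032*v;print(P)
plan([*P,.24],189,-1,n=16)
```

```text
[-0.0069865   0.01327361]
[-0.00381989  0.03302133]
[ 0.61772251 -0.06482956]
16
[0.09,-0.025,-0.045,0.0,0.0,-0.09,-1.0,0.09,-0.015,-0.04,0.0,0.0,-0.085,-1.0,0.095,0.0,-0.045,0.0,0.0,-0.09,-1.0,0.09,0.015,-0.04,0.0,0.0,-0.085,-1.0,0.09,0.025,-0.045,0.0,0.0,-0.09,-1.0,0.085,0.04,-0.045,0.0,0.0,-0.09,-1.0,0.08,0.045,-0.04,0.0,0.0,-0.085,-1.0,0.075,0.06,-0.045,0.0,0.0,-0.09,-1.0]
[0.06,0.07,-0.045,0.0,0.0,-0.085,-1.0,0.055,0.075,-0.04,0.0,-0.005,-0.09,-1.0,0.04,0.085,-0.045,-0.005,0.0,-0.085,-1.0,0.03,0.09,-0.04,0.0,0.0,-0.09,-1.0,0.015,0.09,-0.045,0.0,0.0,-0.09,-1.0,0.005,0.095,-0.04,0.0,0.0,-0.085,-1.0,-0.005,0.09,-0.045,0.0,0.0,-0.09,-1.0,-0.025,0.095,-0.045,0.0,0.0,-0.085,-1.0]
```

Request:
send_rows(plan=[0.09, -0.025, -0.045, 0, 0, -0.09, -1, 0.09, -0.015, -0.04, 0, 0, -0.085, -1, 0.095, 0, -0.045, 0, 0, -0.09, -1, 0.09, 0.015, -0.04, 0, 0, -0.085, -1, 0.09, 0.025, -0.045, 0, 0, -0.09, -1, 0.085, 0.04, -0.045, 0, 0, -0.09, -1, 0.08, 0.045, -0.04, 0, 0, -0.085, -1, 0.075, 0.06, -0.045, 0, 0, -0.09, -1])

```text
t: 18.05
tool_pos: [0.595, -0.1743, 0.1918]
tcp_rot: [-0.0, 0.453, 0.891, -0.003]
force: [0.1, 0.4, -3.8]
opening: 0.0482
finger_force: 20.0
```

Request:
send_rows(plan=[0.06, 0.07, -0.045, 0, 0, -0.085, -1, 0.055, 0.075, -0.04, 0, 0, -0.09, -1, 0.04, 0.085, -0.045, 0, 0, -0.085, -1, 0.03, 0.09, -0.04, 0, 0, -0.09, -1, 0.015, 0.09, -0.045, 0, 0, -0.09, -1, 0.005, 0.095, -0.04, 0, 0, -0.085, -1, -0.005, 0.09, -0.045, 0, 0, -0.09, -1, -0.025, 0.095, -0.045, 0, 0, -0.085, -1])

```text
t: 19.05
tool_pos: [0.619, -0.0643, 0.2431]
tcp_rot: [-0.001, -0.079, 0.997, -0.002]
force: [-0.8, 0.9, -4.3]
opening: 0.0479
finger_force: 20.0
```

Request:
send_rows(plan=[0, 0, 0, 0, -0.115, 0, -1, 0, 0, 0, 0, -0.115, 0, -1, 0, 0, 0, 0, -0.04, 0, -1, 0, 0, 0, 0, 0, 0, -1, 0, 0, 0, 0, 0, 0, -1])

```text
t: 19.68
tool_pos: [0.6191, -0.0647, 0.2423]
tcp_rot: [0.208, -0.076, 0.975, 0.014]
force: [-0.3, -0.3, -3.0]
opening: 0.0477
finger_force: 20.0
```

Run:
```python
from h import *
s=manip.state();M=q2R(s['tcp_rot']);print(s['tool_pos'],s['force'],M.round(3),s['joint_positions'].round(2))
g=s['tool_pos']-.019*M[:,2];u=np.array([np.cos(.159),np.sin(.159)]);v=np.array([-u[1],u[0]])
print("grasp board uv",(g[:2]-[.664,-.025])@np.c_[u,v],g[2]); print("down 100mm in tool units",M.T@[0,0,-.1]/.15)
f2=manip.grab_frame("wrist");f=manip.grab_frame("scene");cv2.imwrite("pics/7.png",np.hstack([f[60:360,130:450],cv2.resize(f2,(400,300))])[:,:,::-1])
```

```text
[ 0.61909788 -0.06473229  0.24228327] [-0.34152029 -0.27150196 -2.9733214 ] [[-0.902 -0.153  0.403]
 [-0.142  0.988  0.059]
 [-0.407 -0.004 -0.913]] [-0.22 -0.26  1.8   0.15  1.21 -1.97]
grasp board uv [-0.0583568  -0.03201953] 0.25963934532443694
down 100mm in tool units [0.2712486  0.00242364 0.60898503]
```

View pics/7.png

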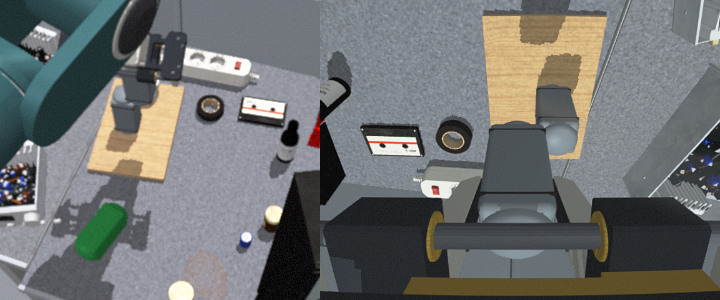

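Request:
send_rows(plan=[0.095, 0, 0.213, 0, 0, 0, -1, 0.095, 0, 0.213, 0, 0, 0, -1, 0.095, 0, 0.213, 0, 0, 0, -1, 0.095, 0, 0.213, 0, 0, 0, -1, 0, 0, 0, 0, 0, 0, -1, 0.014, 0, 0.03, 0, 0, 0, -1, 0, 0, 0, 0, 0, 0, -1, 0, 0, 0, 0, 0, 0, -1])

```text
t: 20.78
tool_pos: [0.6194, -0.0653, 0.0977]
tcp_rot: [0.209, -0.075, 0.975, 0.014]
force: [-0.6, -1.3, -3.3]
opening: 0.0477
finger_force: 20.0
```

Request:
send_rows(plan=[0.011, 0, 0.025, 0, 0, 0, -1, 0, 0, 0, 0, 0, 0, -1])

```text
t: 21.02
tool_pos: [0.6188, -0.0652, 0.0921]
tcp_rot: [0.208, -0.075, 0.975, 0.014]
force: [0.0, -0.1, -4.4]
opening: 0.0483
finger_force: 20.0
```

Request:
send_rows(plan=[0.008, 0, 0.018, 0, 0, 0, -1, 0, 0, 0, 0, 0, 0, -1])

```text
t: 21.28
tool_pos: [0.6189, -0.0653, 0.0892]
tcp_rot: [0.208, -0.075, 0.975, 0.014]
force: [-1.0, -0.2, -4.4]
opening: 0.0482
finger_force: 20.0
```

Request:
send_rows(plan=[0.005, 0, 0.012, 0, 0, 0, -1, 0, 0, 0, 0, 0, 0, -1])

```text
t: 21.52
tool_pos: [0.6198, -0.0653, 0.0888]
tcp_rot: [0.209, -0.075, 0.975, 0.014]
force: [-2.0, -0.3, 4.0]
opening: 0.0478
finger_force: 20.0
```

Pod_b is touching the board with about 8 N of load. I'll release it and retreat along the tool axis.

Request:
send_rows(plan=[0, 0, 0, 0, 0, 0, 0.5, 0, 0, 0, 0, 0, 0, 0.5, 0, 0, 0, 0, 0, 0, 0.5, 0, 0, -0.15, 0, 0, 0, 0.5, 0, 0, -0.3, 0, 0, 0, 0.5, 0, 0, -0.3, 0, 0, 0, 0.5, 0, 0, -0.3, 0, 0, 0, 0.5, 0, 0, -0.2, 0, 0, 0, 0.5])

```text
t: 22.52
tool_pos: [0.5429, -0.0765, 0.2611]
tcp_rot: [0.209, -0.075, 0.975, 0.014]
force: [-0.4, 0.1, 0.5]
opening: 0.0698
finger_force: 0.0
```

Request:
send_rows(plan=[0, 0, 0, 0, 0, 0, 0.5, 0, 0, 0, 0, 0, 0, 0.5, 0, 0, 0, 0, 0, 0, 0.5, 0, 0, 0, 0, 0, 0, 0.5, 0, 0, 0, 0, 0, 0, 0.5, 0, 0, 0, 0, 0, 0, 0.5, 0, 0, 0, 0, 0, 0, 0.5, 0, 0, 0, 0, 0, 0, 0.5])

```text
t: 23.52
tool_pos: [0.5434, -0.0764, 0.2588]
tcp_rot: [0.208, -0.075, 0.975, 0.014]
force: [-0.6, 0.5, -1.1]
opening: 0.0697
finger_force: 0.0
```

Run:
```python
from h import *
f2=manip.grab_frame("wrist");f=manip.grab_frame("top");cv2.imwrite("pics/8.png",np.hstack([f[60:360,130:450],cv2.resize(f2,(400,300))])[:,:,::-1])
```

```text
(no output)
```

View pics/8.png

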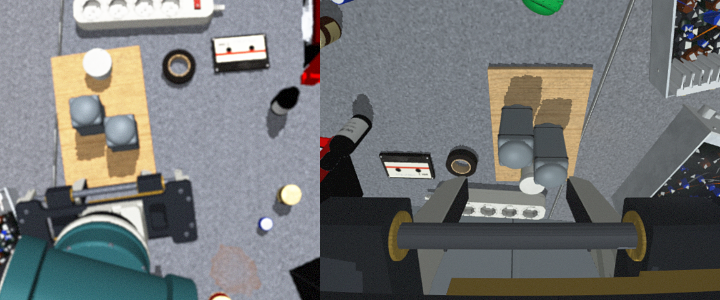

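Both pods stand. I'll measure the gap between them and how steady they are.

Run:
```python
from h import *
u=np.array([np.cos(.159),np.sin(.159)]);v=np.array([-u[1],u[0]])
for k in range(2):
    f=manip.grab_frame("top")
    for d in manip.outline_of("top","pod_a"): print(round(d["confidence"],2),np.round(d["uv"]),d["mask"].sum())
for p in onz("top",[[216,166],[251,190]],.125): print(p,(p[:2]-[.664,-.025])@np.c_[u,v])
cv2.imwrite("pics/9.png",cv2.resize(f[130:240,180:290],(600,600),interpolation=cv2.INTER_CUBIC)[:,:,::-1])
```

```text
0.79 [253. 189.] 1197
0.63 [218. 175.] 1290
0.95 [251. 192.] 1208
0.82 [218. 175.] 1250
[ 0.66318392 -0.01635379  0.125     ] [0.00056317 0.00866636]
[ 0.6267087  -0.07177962  0.125     ] [-0.04422757 -0.04028519]
```

View pics/9.png

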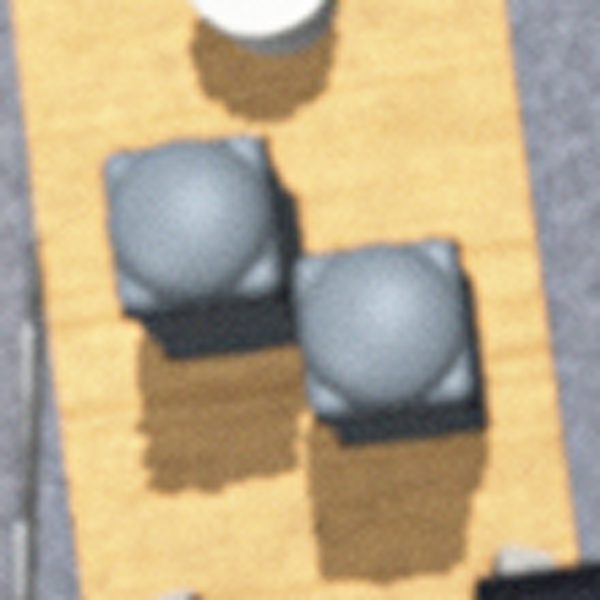

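Both pods are upright. Their tops are about 3–5 mm apart (A's right edge at about x=283 and B's left edge at about x=298 in the enlarged crop), and the pot is clear. I'll wait a little, check that nothing is moving, then hand in.

Request:
send_rows(plan=[0, 0, 0, 0, 0, 0, 0.5, 0, 0, 0, 0, 0, 0, 0.5, 0, 0, 0, 0, 0, 0, 0.5, 0, 0, 0, 0, 0, 0, 0.5, 0, 0, 0, 0, 0, 0, 0.5, 0, 0, 0, 0, 0, 0, 0.5, 0, 0, 0, 0, 0, 0, 0.5, 0, 0, 0, 0, 0, 0, 0.5])

```text
t: 24.82
tool_pos: [0.5434, -0.0764, 0.2587]
tcp_rot: [0.208, -0.075, 0.975, 0.014]
force: [-0.3, 0.7, 0.2]
opening: 0.0701
finger_force: 0.0
```

Run:
```python
from h import *
a=cv2.imread("pics/9.png")
F=[manip.grab_frame("top").astype(np.float32) for _ in range(6)]
G=[cv2.GaussianBlur(cv2.cvtColor(f[130:240,180:290].astype(np.uint8),cv2.COLOR_RGB2GRAY).astype(np.float32),(0,0),1) for f in F]
print([cv2.phaseCorrelate(G[0],g)[0] for g in G[1:]], [float(np.abs(g-G[0]).max()) for g in G[1:]])
o=cv2.cvtColor(cv2.resize(a,(110,110),interpolation=cv2.INTER_AREA),cv2.COLOR_BGR2GRAY).astype(np.float32)
print(float(np.abs(cv2.GaussianBlur(o,(0,0),1)-G[0]).max()))
m=np.mean(F,0)[130:240,180:290].astype(np.uint8)
# profile across the gap, in board-v direction rows 46..52
print(cv2.cvtColor(m,cv2.COLOR_RGB2GRAY)[47:56,44:64])
```

```text
[(0.013220264959890926, -0.027770906266148643), (0.006496617733134258, -0.01552524378598008), (0.025258038829115037, -0.02650974467671574), (-0.0015305081053327285, -0.009133347357064281), (0.017515657703903287, -0.01575042734633314)] [13.947174072265625, 12.624008178710938, 13.195404052734375, 13.350677490234375, 9.759613037109375]
20.766021728515625
[[119 111 108 125 141 136 112  76  57  62  89 126 153 165 163 158 151 145
  143 150]
 [109 104 126 156 167 153 120  80  57  74 113 149 169 173 169 156 147 146
  151 156]
 [104 120 154 178 180 158 123  79  62  82 127 163 177 176 165 153 149 155
  159 165]
 [112 143 172 184 179 157 122  81  60  84 129 164 176 168 153 150 155 157
  162 165]
 [124 154 169 168 159 141 110  73  53  83 129 160 161 152 149 152 161 162
  163 166]
 [128 141 146 138 130 116  87  57  49  78 125 151 151 146 152 157 161 165
  167 169]
 [108 113 111 108  96  83  60  45  43  76 117 141 143 145 152 162 165 167
  169 171]
 [ 78  77  75  72  68  60  48  40  43  72 111 132 142 150 156 161 165 166
  169 173]
 [ 57  59  55  57  58  56  53  49  51  66  99 125 142 151 159 162 164 168
  169 173]]
```

```bash
python3 -c "
from bench import manip
print(manip.finish_job())"
```

```text
the job is handed in; nothing more can be done
None
```

I handed the job in with both pods standing still and upright on the board, heavy end down. They are about 4.5 mm apart and clear of the pot; the pot, capacitor and jar stayed where they were as far as the camera views show, and the hand-in gave no verdict.

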